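Fold up the crank grip and bring the pink dish to the reader

ROBOT

A 6-joint arm with a two-finger parallel gripper is mounted at the origin on a cart in front of the work surface, level with it; the furniture and walls round the work are solid. World frame = base frame: x ahead of the robot, y to its left, z up, the work surface at z = 0. Lengths are in mm, angles in degrees, forces in N, time in s.
With the tool pointing down it reaches from about 350 to 850 mm from the base axis. Payload 8.1 kg.
Tool frame: the origin (TCP) lies midway between the tips of the shut fingers; the grasp point (between the pads) lies 19 mm behind it; x points along the fingers, y is the direction in which the jaws open and shut, and the axes are right-handed (so a half turn about x gives the same grasp; the last joint's range is limited). The gripper opens to 85 mm and grips with 20 to 120 N. Pads are 22 mm wide; open, the fingers measure 114 mm over their backs; the gripper's body (76 mm by 85 mm) begins 54 mm behind the grasp point. The pads swing forward as they close: fully open they stand 13 mm farther back than shut.
Start: joints at [-69.866, 7.471, 85.268, -0, 87.261, -4.893], TCP at [253.845, -543.662, 231.292] pointing down, gripper open.
Joint ranges: [-169.43, 169.43], [-51.17, 129.36], [1.28, 143.12], [-76.62, 256.62], [0, 156.53], [-152.29, 152.29]. Speed limits (degrees/s): [136.94, 136.94, 159.86, 180, 180, 180].

INTERFACE

Orientations are given as [roll, pitch, yaw] about the fixed x, y, z axes, in that order (R = Rz(yaw) Ry(pitch) Rx(roll)).
In Python, from bench import sense, snapshot, hand_in gives the robot as it stands.
- The arm moves only by the tool drive_tool, never from a script. Its argument "deltas" is a list of rows, each a list of 7 numbers: the closure in counts, from 0 (fully open) to 255 (shut), then the shift along the tool's x, y, z in m, then the turn, a rotation vector about the tool's x, y, z in rad. A call has exactly 10 rows; each row is the pose to reach, as a shift and turn from the pose commanded when the call began, along the tool's axes at that moment; what a row does not reach only later rows make up. A row lasts 1/12 s, in which the tool goes at most 41.7 mm and 7.16 degrees, less where a joint would pass 70% of its speed; a pose out of reach is approached as far as the arm can. A call with a gripper value outside its range is refused whole. The fingers move at their own pace and stop on an object; "squeeze" is the grip in N (left out, the last holds). Time passes only in rows, so rows that repeat a pose let the fingers close, or fill a call up. It gives the time, the measured TCP pose, the force and the opening at its end, in the units of the state.
- sense(): the state, without advancing time (a new reading comes with each control period).
- snapshot(name): name is "side" or "top"; returns a dict with "frame" (420x560x3 uint8, blue, green, red), "fx", "fy", "cx", "cy" (pixels), "rvec" (rotation vector, rad) and "tvec" (3), from world to camera coordinates, as OpenCV has them. Camera axes: x right, y down, z forward; pixel columns grow to the right and rows downward; lengths in mm; the calibration is good to about 2 mm. A picture is of the moment at which its call begins. There is no depth.
- hand_in(): hands the job in, once; it reports no verdict.
The state is a dict: "time": time; "joint_pos": joint angles; "qd": joint speeds; "joint_efforts": joint torques, N m; "tool_pos": TCP position; "tcp_rot": TCP orientation; "ft_force": force on the tool from outside, world axes, zero at the start; "wrist_torque": the same for the moment, N m; "finger_gap": finger opening in mm.
Only numpy, scipy, OpenCV 4.12 (cv2) and the standard library are available. Lean on these libraries where they do the work, as an engineer would, in place of code of your own. Each camera call takes 0.05 s, during which the arm holds its last target.

TASK

The dish turntable on the bench has a green crank grip that is folded flat over its disc. Swing the grip up as far as it goes, so that it stands upright, then hold or push the grip to crank the turntable round until the pink dish sits squarely in front of the lens of the black reader post. Let go, leaving the grip standing up.

Things in the scene. Friction and masses are not known exactly. Their poses are not given: they have to be found in the camera images.
- stage: Fixed grey round base of the turntable, 182 mm across, 15 mm high. Origin: on the turntable's vertical axis at bench level. Its x axis points from there to the black reader post (20 x 40 mm block, top 74 mm above the bench, 96 to 116 mm from the axis; its lens nose ends 87 mm from the axis). The disc carries three fixed dishes, 62 mm across, tops 43 mm above the bench: one pink, two pale.
- carousel (a joint): Angle (rad) of the dark grey disc (168 mm across, top 28 mm above the bench), counter-clockwise from above positive. At 0 the pink dish is squarely before the reader's lens and the grip's hinge is on the opposite side (minus x of the base); dishes are 50 mm from the axis. Starts at -1.9 to -1.0. Stays where left; about 1 N at the grip turns it.
- crank (a joint): Folding angle (rad) of the green grip about its level hinge, 72 mm from the turntable's axis, 54 mm above the bench, between steel ears 60 mm high. 0: lies level, pointing inwards to the axis; 1.57: upright; stop at 1.6. Starts at 0 to 0.2. Stiff: stays at any angle, takes about 1 N. Bar 62 mm long from the hinge; its outer 48 mm is the round grip, 14 mm thick.
- grip_point (a point): Point on the centre line of the green grip, 45 mm from its hinge, 17 mm from its free end. x axis along the bar away from the hinge, y across it, parallel to the hinge. Folded: free for 23 mm to either side, disc 26 mm below, on the axis a rubber rest 12 mm wide, 45 mm high. Pinched across (along y) it pivots between the pads, lagging a little; turn the pads along with the disc, or it slips out.

How it is judged:
By the outcome, as a careful person would: the job done as asked, in the order asked, and still so for the second after the job is handed in, with the robot touching nothing.
It also fails if it takes over 38 s, if anything falls off the work surface, if the arm or the gripper's body presses on something with over 40 N, if the wrist force passes 120 N, or if a joint passes its speed limit or range.

## Working session

There is one attempt and no reset: what is moved stays moved. The work goes in short steps, Python scripts to look and compute and a tool call to move; the robot and the scene stay as the last step left them, time stands still between calls to the robot, and variables do not carry over. Pictures are saved under pics/ and viewed, and the job is handed in when it is done.

Besides the shell and the picture viewer there is one more tool, called after "Call:" as name(argument=value, ...) on one line, values as JSON. drive_tool: Moves the arm, as the interface text tells. Its arguments: {"type":"object","properties":{"deltas":{"type":"array","items":{"type":"array","items":{"type":"number"}}},"squeeze":{"type":"number"}},"required":["deltas"]}

```bash
mkdir -p pics; ls
python3 - <<'E'
from bench import sense, snapshot
import cv2
s=sense();print(s['time'],s['tool_pos'],s['tcp_rot'],s['finger_gap'])
for n in('side','top'):
    d=snapshot(n);cv2.imwrite(f'pics/{n}0.png',d['frame']);print({k:v for k,v in d.items() if k!='frame'})
E
```

```text
pics
0.0 [ 253.64184601 -543.13048882  230.22781903] [-94.53094889  89.891283   110.4929645 ] 85.68707563226846
{'fx': 420.38129431913734, 'fy': 420.38129431913734, 'cx': 274.8404247805694, 'cy': 203.9509689236651, 'rvec': array([ 0.11220027, -2.59319506,  1.67306384]), 'tvec': array([483.38535627,  65.83915786, 873.32717003])}
{'fx': 505.5851237245619, 'fy': 505.5851237245619, 'cx': 271.19850754725303, 'cy': 207.69536811832987, 'rvec': array([ 2.18789899, -2.13646867,  0.09392292]), 'tvec': array([  5.760422  , 490.43396404, 878.66182581])}
```

View pics/side0.png

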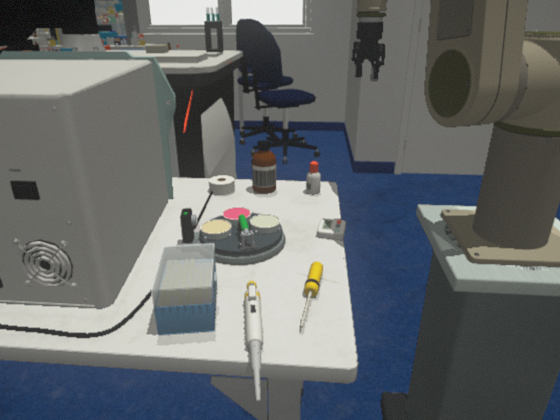

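View pics/top0.png

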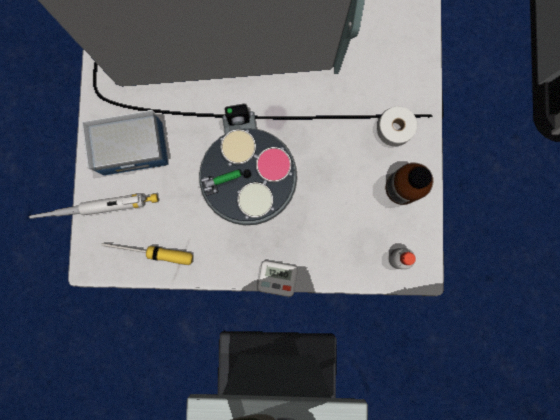

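The top view shows the turntable near pixel (248,175), the reader at (238,115), the pink dish at (273,163), and the folded green grip from (212,183) to (242,174). Next I'll measure these in mm.

```bash
cat > h.py <<'E'
import numpy as np, cv2
from bench import sense, snapshot
def ray(d,px):
    K=np.array([[d['fx'],0,d['cx']],[0,d['fy'],d['cy']],[0,0,1]])
    R=cv2.Rodrigues(np.array(d['rvec']))[0];c=-R.T@np.array(d['tvec']).ravel()
    return c,R.T@np.linalg.inv(K)@np.array([px[0],px[1],1.])
def onz(d,px,z):
    c,v=ray(d,px);return c+v*(z-c[2])/v[2]
def proj(d,P):
    K=np.array([[d['fx'],0,d['cx']],[0,d['fy'],d['cy']],[0,0,1]])
    return cv2.projectPoints(np.array(P,float).reshape(-1,1,3),np.array(d['rvec']),np.array(d['tvec'],float),K,None)[0].reshape(-1,2)
def tri(d1,p1,d2,p2):
    c1,v1=ray(d1,p1);c2,v2=ray(d2,p2)
    t=np.linalg.lstsq(np.c_[v1,-v2],c2-c1,rcond=None)[0]
    a=c1+t[0]*v1;b=c2+t[1]*v2
    return (a+b)/2,np.linalg.norm(a-b)
def masks(f):
    h=cv2.cvtColor(f,cv2.COLOR_BGR2HSV)
    return dict(pink=cv2.inRange(h,(165,120,90),(179,255,255)),green=cv2.inRange(h,(50,120,40),(80,255,255)),
      tan=cv2.inRange(h,(10,45,140),(25,140,255)),pale=cv2.inRange(h,(26,25,140),(45,140,255)))
def blobs(m,amin=40):
    n,l,s,c=cv2.connectedComponentsWithStats(m)
    return [(c[i].round(1).tolist(),int(s[i,4]),s[i,:4].tolist()) for i in range(1,n) if s[i,4]>=amin]
E
python3 - <<'E'
from h import *
for n in('top','side'):
    d=snapshot(n);f=d['frame']
    x,y=(190,90) if n=='top' else (160,180)
    cv2.imwrite(f'pics/{n}z.png',cv2.resize(f[y:y+140,x:x+130],None,fx=4.2,fy=4.2,interpolation=cv2.INTER_CUBIC))
    for k,m in masks(f).items():
        for b in blobs(m,15):
            if x<b[0][0]<x+130 and y<b[0][1]<y+140: print(n,k,b,onz(d,b[0],54 if k=='green' else 43).round(1))
E
```

```text
top pink ([273.3, 164.0], 743, [258, 149, 31, 31]) [566.   15.3  43. ]
top green ([229.3, 110.3], 28, [227, 108, 6, 6]) [658.4  95.2  54. ]
top green ([226.9, 176.8], 212, [213, 170, 28, 15]) [539.5  95.5  54. ]
top tan ([237.9, 146.2], 759, [223, 131, 31, 31]) [596.7  78.9  43. ]
side pink ([235.6, 212.4], 176, [224, 208, 25, 10]) [565.9  22.4  43. ]
side green ([243.1, 222.0], 77, [240, 215, 9, 14]) [539.2  87.   54. ]
side tan ([215.5, 226.3], 307, [202, 220, 28, 14]) [594.2  88.3  43. ]
side tan ([251.1, 283.5], 31, [247, 280, 10, 9]) [497.3 273.2  43. ]
side tan ([246.1, 294.2], 16, [244, 291, 5, 8]) [500.9 300.8  43. ]
side tan ([257.6, 293.7], 15, [256, 291, 4, 7]) [484.  298.1  43. ]
side pale ([264.6, 220.5], 259, [251, 215, 28, 12]) [500.9  55.4  43. ]
```

View pics/topz.png

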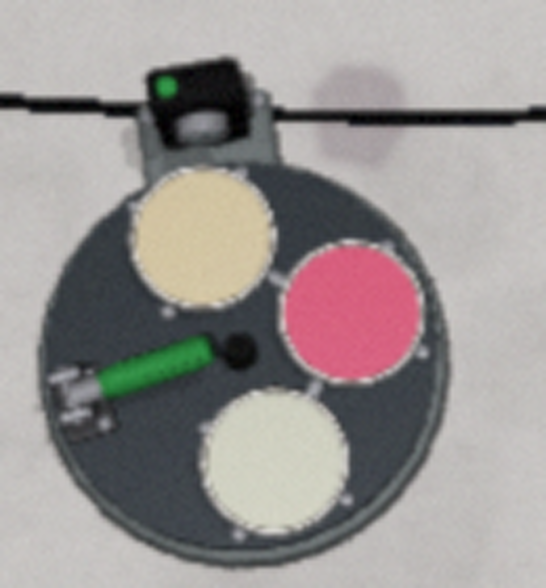

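View pics/sidez.png

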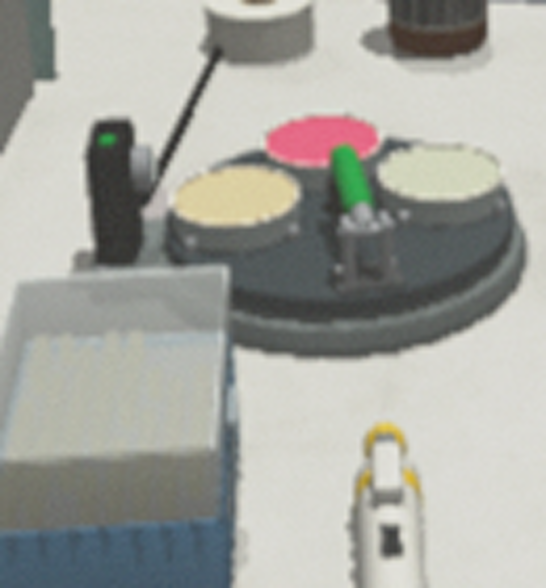

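Run:
```python
from h import *
D={n:snapshot(n) for n in('top','side')}
P={}
for n,win in(('top',(195,125,105,105)),('side',(195,200,100,60))):
    d=D[n];x,y,w,h=win;f=d['frame'];hsv=cv2.cvtColor(f,cv2.COLOR_BGR2HSV)
    m=cv2.inRange(hsv,(0,0,0),(180,255,95)) # dark
    # pale: bright pixels enclosed
    for k,mm in (('pink',masks(f)['pink']),('tan',masks(f)['tan']),('pale',cv2.inRange(hsv,(22,12,150),(60,70,255)))):
        sub=np.zeros_like(mm);sub[y:y+h,x:x+w]=mm[y:y+h,x:x+w]
        sub=cv2.morphologyEx(sub,cv2.MORPH_OPEN,np.ones((3,3)))
        cs=cv2.findContours(sub,0,1)[0]
        for c in sorted(cs,key=cv2.contourArea)[-2:]:
            if len(c)>5 and cv2.contourArea(c)>100:
                e=cv2.fitEllipse(cv2.convexHull(c));print(n,k,np.round(e[0],1),np.round(e[1],1),onz(d,e[0],43).round(1))
                P[n,k]=e[0]
for k in('pink','tan','pale'):
    if ('top',k) in P and ('side',k) in P: print(k,tri(D['top'],P['top',k],D['side'],P['side',k]))
# reader dark top in top view
d=D['top'];g=d['frame'];v=g.max(2)
m=np.zeros(v.shape,np.uint8);m[100:127,222:252]=(v[100:127,222:252]<50)*255
m=cv2.morphologyEx(m,cv2.MORPH_OPEN,np.ones((4,4)))
for c in cv2.findContours(m,0,1)[0]:
    if cv2.contourArea(c)>30:
        r=cv2.minAreaRect(c);print('reader',r,onz(d,r[0],74).round(1),[onz(d,p,74)[:2].round(1).tolist() for p in cv2.boxPoints(r)])
# green extents
for n in D:
    d=D[n];m=masks(d['frame'])['green']
    m[:140 if n=='top' else 210]=0
    pts=cv2.findNonZero(m);r=cv2.minAreaRect(pts);print(n,'green',r,cv2.boxPoints(r).round(1).tolist())
    for p in cv2.boxPoints(r): print(onz(d,p,54).round(1))
```

```text
top pink [273.3 163.9] [30.4 30.5] [566.1  15.4  43. ]
top tan [237.8 146.2] [30.8 30.9] [596.7  79.   43. ]
top pale [254.9 199.2] [32.3 32.8] [502.6  46.1  43. ]
side pink [236.1 212.7] [ 9.4 25.5] [564.6  23.9  43. ]
side tan [215.7 226.3] [13.3 29. ] [593.8  88.4  43. ]
side pale [215.3 226.3] [14.7 30.3] [594.5  88.1  43. ]
side pale [264.7 220.2] [14.8 29.5] [500.8  54.2  43. ]
pink (array([566.59483924,  15.41276165,  38.94910359]), np.float64(0.6334874354278951))
tan (array([596.90929917,  79.30071432,  38.34596995]), np.float64(1.6799159388886977))
pale (array([502.40881638,  46.21983999,  39.05452447]), np.float64(1.285720281867359))
reader ((238.3724365234375, 114.83103942871094), (17.557884216308594, 21.43353843688965), 86.633544921875) [644.7  77.1  74. ] [[658.7, 97.0], [661.7, 60.1], [630.8, 57.4], [627.8, 94.2]]
top green ((227.02001953125, 176.6400146484375), (7.876741886138916, 27.56859588623047), 70.55996704101562) [[212.6999969482422, 177.5], [238.6999969482422, 168.3000030517578], [241.3000030517578, 175.8000030517578], [215.3000030517578, 184.89999389648438]]
[537.7 120.2  54. ]
[554.9  75.3  54. ]
[541.9  70.4  54. ]
[524.8 115.1  54. ]
side green ((216.676513671875, 214.95083618164062), (64.74899291992188, 12.585908889770508), 14.500164985656738) [[183.8000030517578, 212.89999389648438], [186.89999389648438, 200.8000030517578], [249.60000610351562, 217.0], [246.39999389648438, 229.10000610351562]]
[666.3  56.   54. ]
[677.1  -4.6  54. ]
[529.8  63.9  54. ]
[528.2 116.   54. ]
```

Run:
```python
from h import *
D={n:snapshot(n) for n in('top','side')}
for n in D: print(n,ray(D[n],(0,0))[0].round(0))
f=D['top']['frame'][98:150,212:264];cv2.imwrite('pics/rd.png',cv2.resize(f,None,fx=11,fy=11,interpolation=cv2.INTER_CUBIC))
f=D['side']['frame'][200:260,195:275];cv2.imwrite('pics/sd.png',cv2.resize(f,None,fx=9,fy=9,interpolation=cv2.INTER_CUBIC))
ax=np.array([549.7,62.6]);u=np.array([-.328,.944]);h=ax+72*u
for a in(0,.1,.2):
    for r in(14,62):
        p=[*(h-u*r*np.cos(a)),54+r*np.sin(a)]
        print(a,r,np.round(p,1),*[proj(D[n],p).round(1) for n in D])
for a in (4,6,8,10):
    t=np.radians(a);e=np.array([np.cos(t),np.sin(t)]);w=np.array([-e[1],e[0]])
    print(a,[proj(D['top'],[*(ax+e*r+w*s),74]).round(1).tolist()[0] for r,s in((116,20),(116,-20),(96,20),(96,-20))])
```

```text
top [399.   3. 924.]
side [410. 809. 422.]
0 14 [530.7 117.4  54. ] [[214.2 181.5]] [[245.  229.4]]
0 62 [546.4  72.   54. ] [[240.4 173.2]] [[240.7 218.5]]
0.1 14 [530.7 117.4  55.4] [[214.  181.4]] [[245.  228.8]]
0.1 62 [546.3  72.3  60.2] [[240.  172.6]] [[240.6 215.7]]
0.2 14 [530.6 117.6  56.8] [[213.8 181.4]] [[245.  228.2]]
0.2 62 [546.   73.2  66.3] [[239.2 172.2]] [[240.5 213.1]]
4 [[230.9, 103.8], [254.0, 102.7], [231.4, 115.1], [254.5, 113.9]]
6 [[228.6, 104.3], [251.7, 102.4], [229.4, 115.6], [252.6, 113.7]]
8 [[226.3, 104.9], [249.3, 102.3], [227.5, 116.2], [250.6, 113.5]]
10 [[224.0, 105.6], [246.9, 102.2], [225.7, 116.8], [248.6, 113.3]]
```

View pics/rd.png

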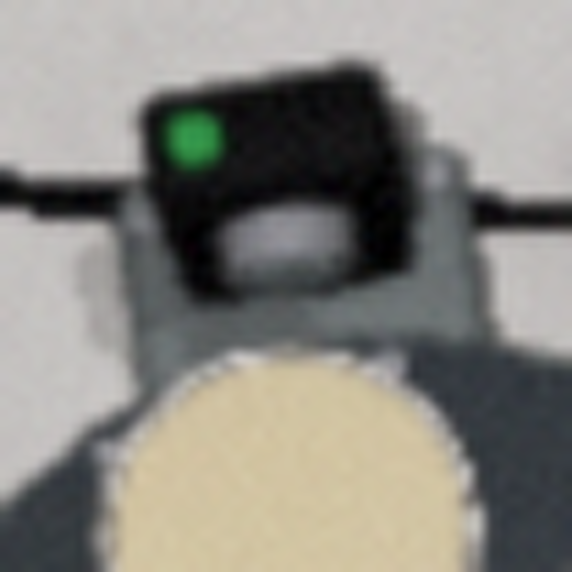

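View pics/sd.png

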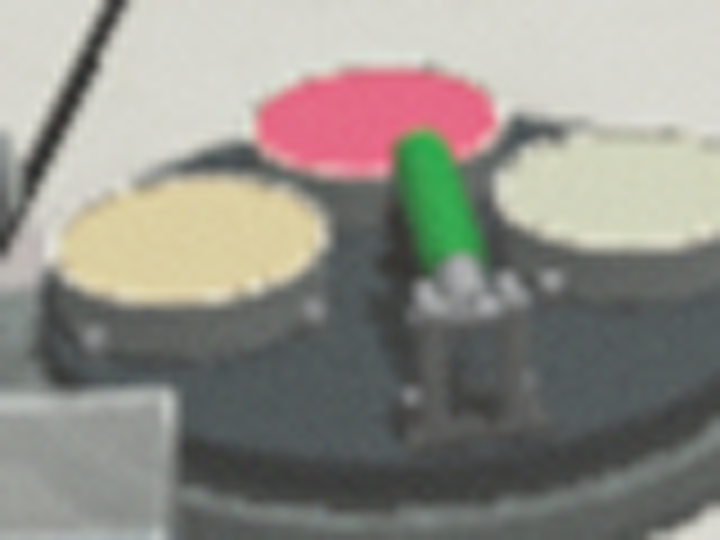

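```bash
cat >> h.py <<'E'
from scipy.spatial.transform import Rotation as Ro
def curR(): return Ro.from_euler('xyz',sense()['tcp_rot'],degrees=True)
def down(az): # tool x down, tool y at azimuth az deg
    t=np.radians(az);x=np.array([0,0,-1.]);y=np.array([np.cos(t),np.sin(t),0]);return Ro.from_matrix(np.c_[x,y,np.cross(x,y)])
def delta(P0,R0,P,R):
    d=R0.inv().apply(np.array(P)-P0)/1000;return np.r_[d,(R0.inv()*R).as_rotvec()]
E
python3 - <<'E'
from h import *
s=sense();R=curR();print(R.as_matrix().round(3));y=R.as_matrix()[:,1];print('az',np.degrees(np.arctan2(y[1],y[0])))
ax=np.array([549.7,62.6]);u=np.array([-.328,.944])
g=ax+27*u
for az in(19.2,199.2,-160.8): print(az,g,delta(s['tool_pos'],R,[*g,120],down(az)).round(3))
E
```

```text
[[-0.     0.423 -0.906]
 [ 0.    -0.906 -0.423]
 [-1.    -0.    -0.   ]]
az -64.97440012216937
19.2 [540.844  88.088] [ 0.111 -0.451 -0.527 -1.469 -0.     0.   ]
199.2 [540.844  88.088] [ 0.111 -0.451 -0.527  1.672  0.     0.   ]
-160.8 [540.844  88.088] [ 0.111 -0.451 -0.527  1.672  0.     0.   ]
```

Call:
drive_tool(deltas=[[60, 0, -0.02, -0.024, -0.07, 0, 0], [60, 0, -0.042, -0.05, -0.145, 0, 0], [60, 0, -0.065, -0.076, -0.22, 0, 0], [60, 0, -0.088, -0.102, -0.295, 0, 0], [60, 0, -0.11, -0.128, -0.37, 0, 0], [60, 0, -0.132, -0.154, -0.445, 0, 0], [60, 0, -0.155, -0.181, -0.52, 0, 0], [60, 0, -0.178, -0.208, -0.595, 0, 0], [60, 0, -0.2, -0.234, -0.67, 0, 0], [60, 0, -0.222, -0.26, -0.74, 0, 0]])

```text
time: 1.23
tool_pos: [395.9, -231.0, 231.6]
tcp_rot: [79.5, 90.0, -32.9]
ft_force: [0.3, -0.8, 0.5]
finger_gap: 65.0
```

Run:
```python
from h import *
s=sense();R=curR();print(s['time'],s['tool_pos'],s['finger_gap'])
ax=np.array([549.7,62.6]);u=np.array([-.328,.944])
g=ax+27*u
print(delta(s['tool_pos'],R,[*g,130],down(19.2)).round(4))
```

```text
1.2333 [ 395.94102971 -230.95915986  231.55208782] 65.0390963193771
[ 1.015e-01  1.250e-02 -3.502e-01 -7.255e-01  4.000e-04 -7.000e-04]
```

Call:
drive_tool(deltas=[[80, 0, 0.001, -0.04, -0.085, 0, 0], [90, 0, 0.002, -0.08, -0.17, 0, 0], [100, 0, 0.004, -0.12, -0.255, 0, 0], [110, 0, 0.006, -0.16, -0.34, 0, 0], [110, 0, 0.008, -0.2, -0.425, 0, 0], [110, 0.02, 0.009, -0.24, -0.51, 0, 0], [110, 0.04, 0.01, -0.28, -0.595, 0, 0], [110, 0.06, 0.011, -0.315, -0.68, 0, 0], [110, 0.08, 0.012, -0.345, -0.726, 0, 0], [110, 0.1, 0.0125, -0.35, -0.726, 0, 0]])

```text
time: 2.07
tool_pos: [542.6, 90.7, 130.3]
tcp_rot: [126.8, 89.9, 56.2]
ft_force: [1.1, -0.1, -0.4]
finger_gap: 48.7
```

Run:
```python
from h import *
s=sense();R=curR();print(s['time'],s['tool_pos'],s['finger_gap'],s['ft_force'])
ax=np.array([549.7,62.6]);u=np.array([-.328,.944])
g=ax+27*u
print(delta(s['tool_pos'],R,[*g,47],down(19.2)).round(4))
d=snapshot('top');cv2.imwrite('pics/t2.png',cv2.resize(d['frame'][90:260,170:330],None,fx=4,fy=4))
print(proj(d,[*g,56]))
d=snapshot('side');cv2.imwrite('pics/s2.png',cv2.resize(d['frame'][130:270,160:320],None,fx=4,fy=4))
```

```text
2.0667 [542.60755825  90.67475988 130.34634621] 48.653356186299945 [ 1.14087127 -0.07272267 -0.44153052]
[ 0.0833 -0.0027  0.002   0.0035 -0.0014 -0.0019]
[[231.04439969 175.95798038]]
```

View pics/t2.png

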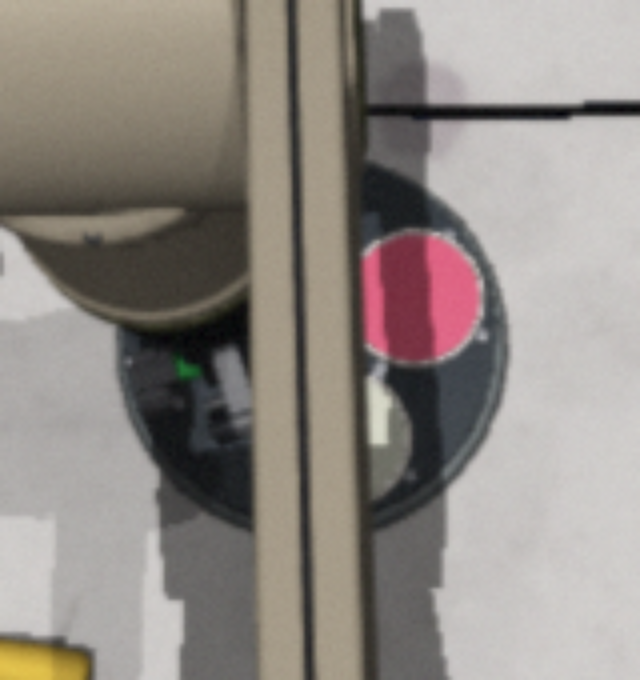

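View pics/s2.png

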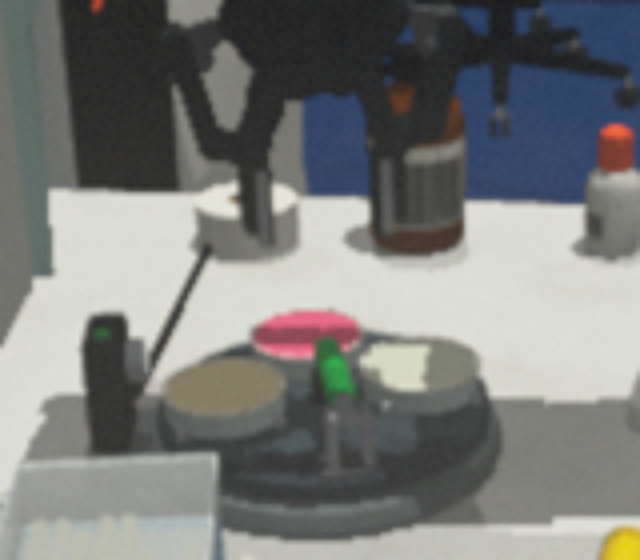

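The side view shows the open fingers at zoomed columns 260 and 390, with the grip at about 330 between them. I'll go down and close.

Call:
drive_tool(deltas=[[110, 0.016, -0.0015, 0.001, 0.002, 0, 0], [110, 0.033, -0.0027, 0.002, 0.003, 0, 0], [110, 0.05, -0.0027, 0.002, 0.003, 0, 0], [110, 0.068, -0.0027, 0.002, 0.003, 0, 0], [110, 0.078, -0.0027, 0.002, 0.003, 0, 0], [110, 0.083, -0.0027, 0.002, 0.003, 0, 0], [150, 0.083, -0.0027, 0.002, 0.003, 0, 0], [220, 0.083, -0.0027, 0.002, 0.003, 0, 0], [240, 0.083, -0.0027, 0.002, 0.003, 0, 0], [240, 0.083, -0.0027, 0.002, 0.003, 0, 0]], squeeze=40)

```text
time: 3.0
tool_pos: [540.9, 83.0, 49.9]
tcp_rot: [71.5, 89.8, 0.3]
ft_force: [0.9, -0.2, 0.5]
finger_gap: 12.3
```

Run:
```python
from h import *
s=sense();R=curR();print(s['time'],s['tool_pos'],s['finger_gap'],s['ft_force'],s['wrist_torque'])
d=snapshot('side');cv2.imwrite('pics/s3.png',cv2.resize(d['frame'][150:270,180:300],None,fx=5,fy=5))
```

```text
3.0 [540.92316349  83.02258895  49.91281582] 12.309435156677926 [ 0.92513021 -0.22707657  0.47606629] [-0.09486645 -0.27760341  0.10274902]
```

View pics/s3.png

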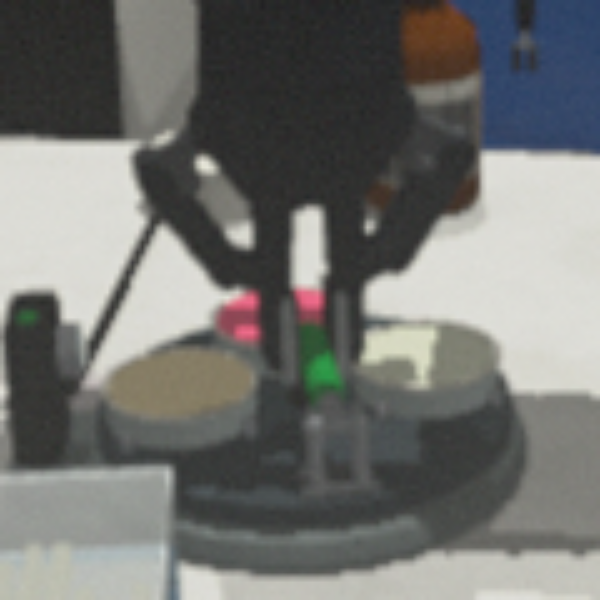

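Gap reads 12.3, slightly under 14 mm, so the pads are probably biting high. I'll reopen a little, go 4 mm lower and 4 mm outward, and close again.

Call:
drive_tool(deltas=[[170, 0, 0, 0, 0, 0, 0], [170, 0, 0, 0, 0, 0, 0], [170, 0.002, 0.001, -0.002, 0, 0, 0], [170, 0.004, 0.0015, -0.004, 0, 0, 0], [170, 0.004, 0.0015, -0.004, 0, 0, 0], [240, 0.004, 0.0015, -0.004, 0, 0, 0], [240, 0.004, 0.0015, -0.004, 0, 0, 0], [240, 0.004, 0.0015, -0.004, 0, 0, 0], [240, 0.004, 0.0015, -0.004, 0, 0, 0], [240, 0.004, 0.0015, -0.004, 0, 0, 0]], squeeze=40)

```text
time: 3.88
tool_pos: [539.4, 87.6, 44.1]
tcp_rot: [-139.4, 90.0, 149.4]
ft_force: [-1.1, 2.0, -1.5]
finger_gap: 12.9
```

Run:
```python
from h import *
s=sense();R=curR();print(s['time'],s['tool_pos'],s['finger_gap'],s['ft_force'],s['wrist_torque'])
p=s['tool_pos'][:2]-np.array([549.7,62.6]);u=np.array([-.328,.944]);print('radial',p@u,'across',p@np.array([.944,.328]))
d=snapshot('side');cv2.imwrite('pics/s4.png',cv2.resize(d['frame'][150:270,180:300],None,fx=5,fy=5))
```

```text
3.8833 [539.40811474  87.55379671  44.10999439] 12.904170642990342 [-1.13061683  2.0147481  -1.47950948] [0.3275937  0.06467991 0.06986807]
radial 26.932122460122223 across -1.5306943601241796
```

View pics/s4.png

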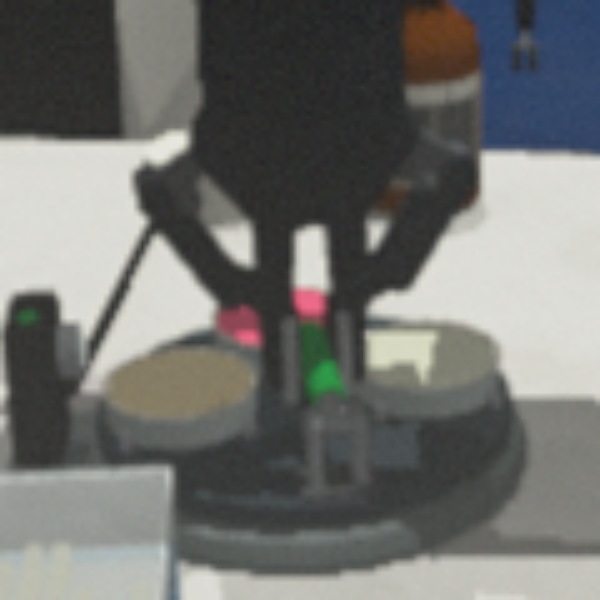

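Call:
drive_tool(deltas=[[240, -0.0039, 0, -0.0004, 0, 0, 0], [240, -0.007, 0, -0.001, 0, 0, 0], [240, -0.0108, 0, -0.002, 0, 0, 0], [240, -0.0145, 0, -0.0033, 0, 0, 0], [240, -0.018, 0, -0.0049, 0, 0, 0], [240, -0.0214, 0, -0.0068, 0, 0, 0], [240, -0.0247, 0, -0.0091, 0, 0, 0], [240, -0.0277, 0, -0.0116, 0, 0, 0], [240, -0.0305, 0, -0.0143, 0, 0, 0], [240, -0.0331, 0, -0.0173, 0, 0, 0]])

```text
time: 4.77
tool_pos: [533.5, 103.6, 77.1]
tcp_rot: [-77.0, 89.9, -148.2]
ft_force: [2.7, 1.1, -10.8]
finger_gap: 12.5
```

Run:
```python
from h import *
s=sense();R=curR();print(s['time'],s['tool_pos'],s['finger_gap'],s['ft_force'],s['wrist_torque'])
p=s['tool_pos'][:2]-np.array([549.7,62.6]);u=np.array([-.328,.944]);print('radial',p@u,'across',p@np.array([.944,.328]))
d=snapshot('side');cv2.imwrite('pics/s5.png',cv2.resize(d['frame'][150:270,180:300],None,fx=5,fy=5))
```

```text
4.7667 [533.53324034 103.57947202  77.09950407] 12.514459630553674 [  2.73844535   1.06164111 -10.76445565] [-0.18448396 -0.42338649  0.0617694 ]
radial 43.98731875145399 across -1.8201542948340048
```

View pics/s5.png

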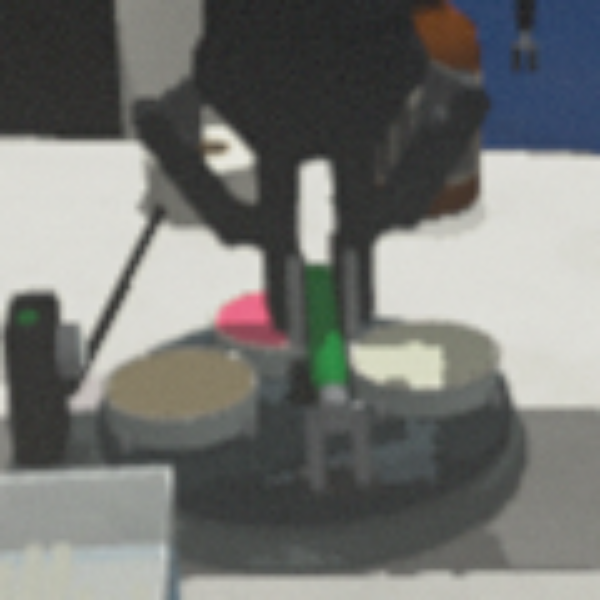

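The grip is clearly swinging up between the pads. I'll carry on to the stop.

Call:
drive_tool(deltas=[[240, -0.002, 0, -0.0032, 0, 0, 0], [240, -0.004, 0, -0.0066, 0, 0, 0], [240, -0.0055, 0, -0.0101, 0, 0, 0], [240, -0.0068, 0, -0.0138, 0, 0, 0], [240, -0.0078, 0, -0.0176, 0, 0, 0], [240, -0.0085, 0, -0.0214, 0, 0, 0], [240, -0.0088, 0, -0.0253, 0, 0, 0], [240, -0.0088, 0, -0.0293, 0, 0, 0], [240, -0.0088, 0, -0.0325, 0, 0, 0], [240, -0.0088, 0, -0.035, 0, 0, 0]])

```text
time: 5.65
tool_pos: [525.0, 136.6, 89.0]
tcp_rot: [62.6, 89.7, -8.5]
ft_force: [2.0, -6.5, 2.7]
finger_gap: 12.3
```

Run:
```python
from h import *
s=sense();R=curR();print(s['time'],s['tool_pos'],s['finger_gap'],s['ft_force'],s['wrist_torque'])
p=s['tool_pos'][:2]-np.array([549.7,62.6]);u=np.array([-.328,.944]);print('radial',p@u,'across',p@np.array([.944,.328]))
y=R.as_matrix()[:,1];print('az',np.degrees(np.arctan2(y[1],y[0])))
for n in('side','top'):
    d=snapshot(n);x,y=(180,150) if n=='side' else (180,100);cv2.imwrite(f'pics/{n}6.png',cv2.resize(d['frame'][y:y+120,x:x+120],None,fx=5,fy=5))
    for k in('pink','green'): print(n,k,[b for b in blobs(masks(d['frame'])[k],15)])
```

```text
5.65 [525.02006595 136.61055052  89.0487876 ] 12.301449775040966 [ 2.01607523 -6.47552239  2.73078708] [-1.3330109  -0.23996934  0.03485609]
radial 77.96097805786016 across 0.9776028317243631
az 18.837280389975664
side pink [([230.1, 213.3], 71, [225, 209, 11, 9])]
side green []
top pink [([273.5, 164.9], 744, [259, 150, 31, 31])]
top green [([229.1, 110.0], 20, [227, 108, 5, 5])]
```

View pics/side6.png

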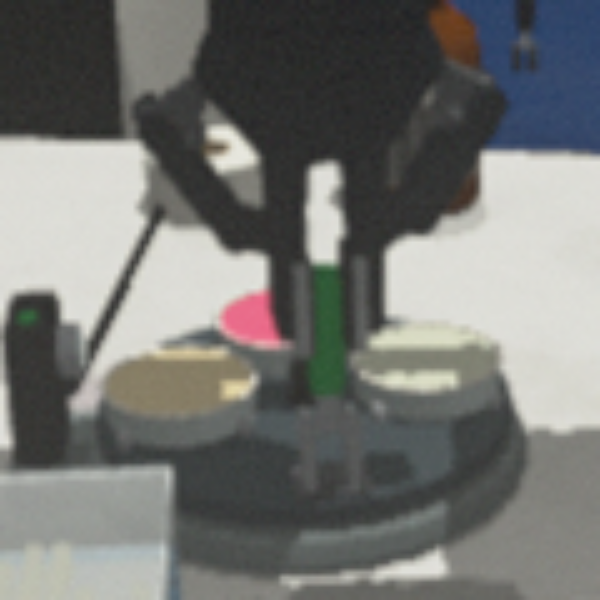

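View pics/top6.png

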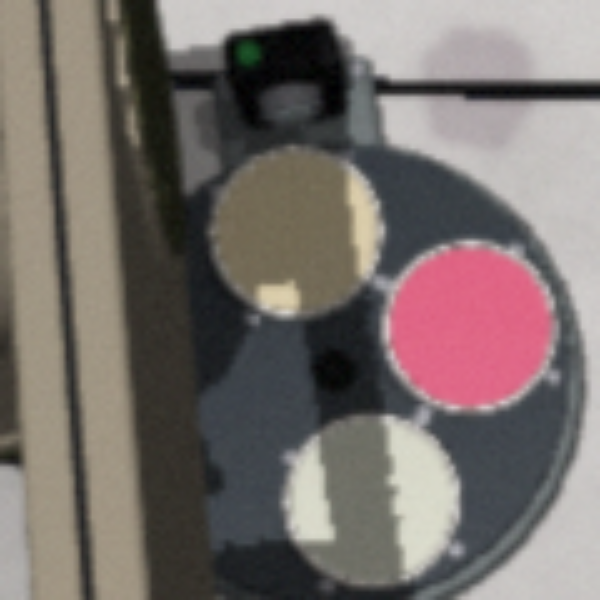

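The grip looks upright, and the 6.5 N reaction suggests it is against its stop. Now I'll work out the reader's direction and the crank arc.

Run:
```python
from h import *
d=snapshot('top');ax=np.array([549.7,62.6]);az=lambda p:np.degrees(np.arctan2(p[1]-ax[1],p[0]-ax[0]))
o=np.array([212-.45,98-.45])
Z=lambda x,y:o+np.array([x,y])/11
q=[onz(d,Z(*p),74)[:2] for p in((145,95),(380,62))]
m=(q[0]+q[1])/2;print('back top',az(m),np.hypot(*(m-ax)),np.hypot(*(q[0]-q[1])),'normal',np.degrees(np.arctan2(*(q[0]-q[1])[::-1]))-90)
q=[onz(d,Z(*p),0)[:2] for p in((190,298),(408,268))];m=(q[0]+q[1])/2
for z in(0,15):
    q=[onz(d,Z(*p),z)[:2] for p in((190,298),(408,268))];m=(q[0]+q[1])/2
    print('front bottom',z,az(m),np.hypot(*(m-ax)),'normal',np.degrees(np.arctan2(*(q[0]-q[1])[::-1]))-90, np.hypot(*(q[0]-q[1])))
for z in (50,58,64):
    p=onz(d,Z(288,238),z)[:2];print('lens',z,az(p),np.hypot(*(p-ax)))
for z in(5,15):
    L=[onz(d,Z(*p),z)[:2] for p in((122,215),(145,380))];Rr=[onz(d,Z(*p),z)[:2] for p in((462,160),(490,325))]
    for e in(L,Rr): print('plate',z,np.degrees(np.arctan2(*(e[0]-e[1])[::-1])))
    n=np.array([np.cos(np.radians(9)),np.sin(np.radians(9))]);
pk=onz(d,(273.5,164.9),43);print('pink now',az(pk),np.hypot(*(pk[:2]-ax)))
```

```text
back top 10.15850259662967 114.65789868781461 37.26541926448965 normal 9.368358172747605
front bottom 0 11.182985028314354 102.21420917772315 normal 9.20487270890058 37.41876981480543
front bottom 15 10.906469355868978 97.96449020293315 normal 9.204872708900595 36.811251982750036
lens 50 10.559507908955014 95.66666401126504
lens 58 10.386108222930083 93.33317847097896
lens 64 10.250260615324265 91.5836503196012
plate 5 9.709145014405747
plate 5 10.999370626158095
plate 15 9.709145014405793
plate 15 10.999370626158122
pink now -72.86617329018662 49.88435128723282
```

```bash
cat > arc.py <<'E'
import sys
from h import *
def rows(total,n,r1,dz=0):
    s=sense();R=curR();P=s['tool_pos'];ax=np.array([549.7,62.6])
    v=P[:2]-ax;r0=np.hypot(*v);a0=np.degrees(np.arctan2(v[1],v[0]))
    yv=R.as_matrix()[:,1];t0=np.degrees(np.arctan2(yv[1],yv[0]))
    print('a0',a0,'tool az',t0,'r',r0)
    for k in range(1,n+1):
        a=np.radians(a0+total*k/n);r=r0+(r1-r0)*k/n
        q=[ax[0]+r*np.cos(a),ax[1]+r*np.sin(a),P[2]+dz*k/n]
        print(np.round(delta(P,R,q,down(t0+total*k/n)),4).tolist())
rows(float(sys.argv[1]),int(sys.argv[2]),float(sys.argv[3]))
E
python3 arc.py 42 10 77
```

```text
a0 108.42035250379992 tool az 18.849504659339186 r 78.33567902916822
[-0.0, -0.0057, 0.0003, -0.0733, 0.0019, -0.0046]
[-0.0001, -0.0114, 0.001, -0.1466, 0.0021, -0.0046]
[-0.0001, -0.017, 0.0022, -0.2199, 0.0022, -0.0045]
[-0.0001, -0.0225, 0.0037, -0.2932, 0.0024, -0.0044]
[-0.0001, -0.0279, 0.0056, -0.3665, 0.0026, -0.0043]
[-0.0001, -0.0331, 0.0079, -0.4398, 0.0027, -0.0043]
[-0.0002, -0.0381, 0.0106, -0.5131, 0.0029, -0.0042]
[-0.0002, -0.0429, 0.0137, -0.5864, 0.003, -0.0041]
[-0.0002, -0.0474, 0.017, -0.6597, 0.0032, -0.004]
[-0.0002, -0.0517, 0.0207, -0.733, 0.0034, -0.0039]
```

Call:
drive_tool(deltas=[[240, 0, -0.0057, 0.0003, -0.073, 0, 0], [240, 0, -0.0114, 0.001, -0.147, 0, 0], [240, 0, -0.017, 0.0022, -0.22, 0, 0], [240, 0, -0.0225, 0.0037, -0.293, 0, 0], [240, 0, -0.0279, 0.0056, -0.366, 0, 0], [240, 0, -0.0331, 0.0079, -0.44, 0, 0], [240, 0, -0.0381, 0.0106, -0.513, 0, 0], [240, 0, -0.0429, 0.0137, -0.586, 0, 0], [240, 0, -0.0474, 0.017, -0.66, 0, 0], [240, 0, -0.0517, 0.0207, -0.733, 0, 0]])

```text
time: 6.63
tool_pos: [482.4, 101.4, 88.9]
tcp_rot: [49.8, 89.7, 20.8]
ft_force: [-0.0, 0.7, 6.6]
finger_gap: 12.4
```

```bash
python3 - <<'E'
from h import *
s=sense();print(s['time'],s['tool_pos'],s['finger_gap'],s['ft_force'],s['wrist_torque'])
for n in('side','top'):
    d=snapshot(n);x,y=(180,150) if n=='side' else (180,100);cv2.imwrite(f'pics/{n}7.png',cv2.resize(d['frame'][y:y+120,x:x+120],None,fx=5,fy=5))
    for k in('pink',):
      for b in blobs(masks(d['frame'])[k],15):
        p=onz(d,b[0],43);print(n,b,np.degrees(np.arctan2(p[1]-62.6,p[0]-549.7)))
E
python3 arc.py 40 10 77
```

```text
6.6333 [482.44932722 101.42440998  88.86788222] 12.439153243146288 [-0.04790291  0.74454836  6.58671899] [ 0.21534642 -0.05302933 -0.01702246]
side ([222.1, 216.6], 195, [210, 212, 25, 10]) -24.205631169005763
top ([261.7, 148.7], 698, [248, 134, 29, 30]) -31.003818367798402
a0 150.3582807623693 tool az 61.00994016627829 r 77.57790816318354
[-0.0, -0.0054, 0.0002, -0.0698, 0.0035, -0.0033]
[-0.0, -0.0108, 0.0007, -0.1396, 0.0036, -0.0032]
[-0.0, -0.0161, 0.0017, -0.2094, 0.0037, -0.0031]
[-0.0001, -0.0214, 0.003, -0.2793, 0.0038, -0.003]
[-0.0001, -0.0265, 0.0046, -0.3491, 0.0039, -0.0028]
[-0.0001, -0.0315, 0.0067, -0.4189, 0.004, -0.0027]
[-0.0001, -0.0363, 0.009, -0.4887, 0.0041, -0.0026]
[-0.0001, -0.041, 0.0117, -0.5585, 0.0042, -0.0024]
[-0.0001, -0.0455, 0.0147, -0.6283, 0.0043, -0.0023]
[-0.0001, -0.0497, 0.018, -0.6981, 0.0044, -0.0021]
```

View pics/side7.png

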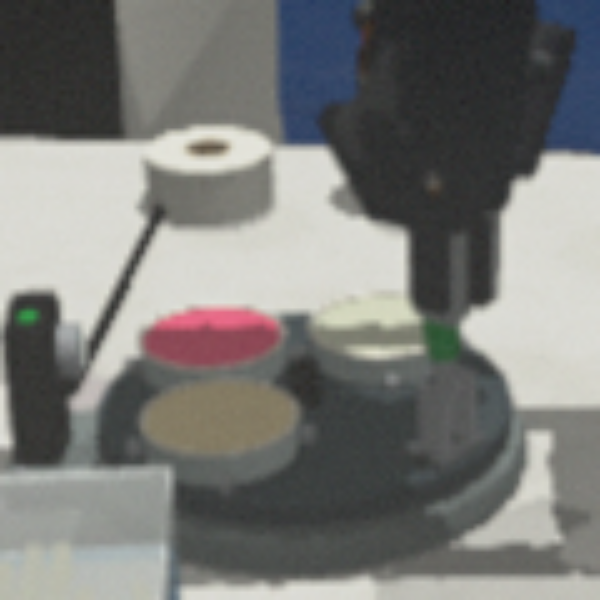

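The pink dish has moved from -73° to about -31°, and the grip is still upright in the pads. I'll continue by 40°.

Call:
drive_tool(deltas=[[240, 0, -0.0054, 0.0002, -0.07, 0, 0], [240, 0, -0.0108, 0.0007, -0.14, 0, 0], [240, 0, -0.0161, 0.0017, -0.21, 0, 0], [240, 0, -0.0214, 0.003, -0.28, 0, 0], [240, 0, -0.0265, 0.0046, -0.35, 0, 0], [240, 0, -0.0315, 0.0067, -0.42, 0, 0], [240, 0, -0.0363, 0.009, -0.489, 0, 0], [240, 0, -0.041, 0.0117, -0.559, 0, 0], [240, 0, -0.0455, 0.0147, -0.628, 0, 0], [240, 0, -0.0497, 0.018, -0.698, 0, 0]])

```text
time: 7.57
tool_pos: [473.8, 49.2, 88.8]
tcp_rot: [12.1, 89.7, 23.2]
ft_force: [-1.9, 2.9, 8.0]
finger_gap: 12.3
```

```bash
cat > look.py <<'E'
import sys
from h import *
t=sys.argv[1]
s=sense();print(s['time'],s['tool_pos'],s['finger_gap'],s['ft_force'])
v=s['tool_pos'][:2]-np.array([549.7,62.6]);print('tcp az',np.degrees(np.arctan2(v[1],v[0])),np.hypot(*v))
for n in('side','top'):
    d=snapshot(n);x,y=(180,150) if n=='side' else (180,100);cv2.imwrite(f'pics/{n}{t}.png',cv2.resize(d['frame'][y:y+140,x:x+140],None,fx=4.2,fy=4.2,interpolation=cv2.INTER_CUBIC))
    for k in('pink','green'):
      m=masks(d['frame'])[k]
      for c in cv2.findContours(m,0,1)[0]:
        if cv2.contourArea(c)>15:
          e=cv2.fitEllipse(cv2.convexHull(c)) if len(c)>5 else (c.mean((0,1)),0,0);p=onz(d,e[0],43);print(n,k,np.round(e[0],1),np.round(e[1],1),cv2.boundingRect(c),p.round(1),'az',np.degrees(np.arctan2(p[1]-62.6,p[0]-549.7)).round(1))
E
python3 look.py 8
```

```text
7.5667 [473.83905783  49.23897426  88.8158613 ] 12.311814565205484 [-1.8938835   2.88618745  7.96478918]
tcp az -170.0112113996439 77.02856324854551
side pink [214.9 224.3] [10.4 26.3] (202, 219, 27, 11) [597.3  79.7  43. ] az 19.8
top green [229.3 110.3] [5.3 5.7] (227, 108, 6, 6) [661.6  96.3  43. ] az 16.8
```

View pics/side8.png

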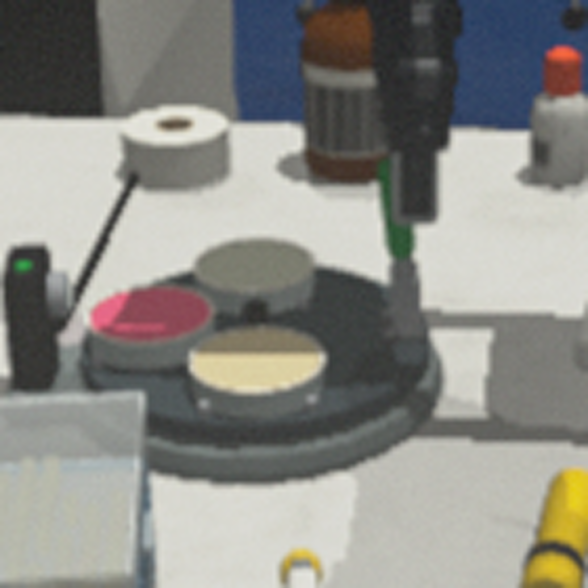

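View pics/top8.png

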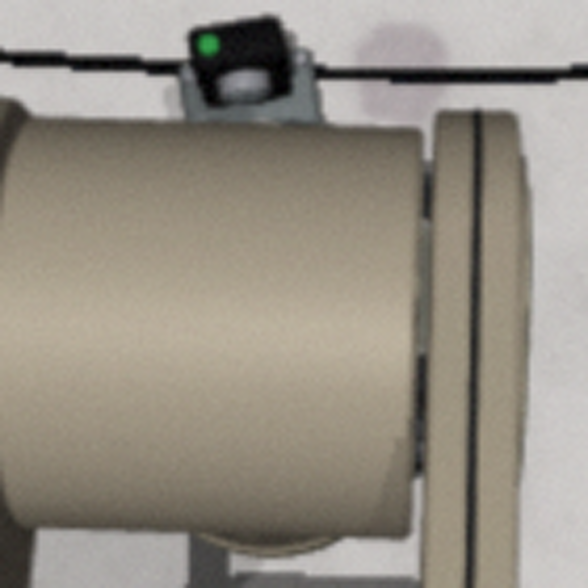

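The TCP azimuth puts the dish near 10°, which matches the side view after its bias is removed. However, side8 shows the grip leaning about 7° inward: its base is at zoomed (402,290) and its top at (383,165). I'll release it, then push it outward to its stop with shut fingers from the inside.

Call:
drive_tool(deltas=[[100, 0, 0, 0, 0, 0, 0], [60, 0, 0, 0, 0, 0, 0], [60, 0, 0, 0, 0, 0, 0], [60, 0, 0, 0, 0, 0, 0], [60, 0, 0, 0.008, 0, 0, 0], [60, 0, 0, 0.018, 0, 0, 0], [60, 0, 0, 0.028, 0, 0, 0], [60, 0, 0, 0.036, 0, 0, 0], [60, 0, 0, 0.036, 0, 0, 0], [60, 0, 0, 0.036, 0, 0, 0]])

```text
time: 8.5
tool_pos: [507.6, 55.3, 86.0]
tcp_rot: [167.5, 90.0, 178.4]
ft_force: [-0.8, 0.3, -0.4]
finger_gap: 65.3
```

```bash
python3 look.py 9
python3 - <<'E'
from h import *
y=curR().as_matrix();print(y.round(3))
E
```

```text
8.5 [507.56038879  55.27406474  85.9737956 ] 65.26111348041034 [-0.81610705  0.34726181 -0.39454841]
tcp az -170.1377468839668 42.77167474208006
side pink [215.5 224.5] [10.  25.7] (203, 220, 26, 10) [595.7  80.7  43. ] az 21.5
side green [273.5 194.8] [ 5.3 22.6] (270, 187, 7, 21) [495.2 -77.7  43. ] az -111.2
top green [251.6 208.6] [8.2 9.9] (247, 205, 8, 9) [486.   51.3  43. ] az -170.0
[[-0.001 -0.188  0.982]
 [-0.     0.982  0.188]
 [-1.     0.    -0.001]]
```

View pics/side9.png

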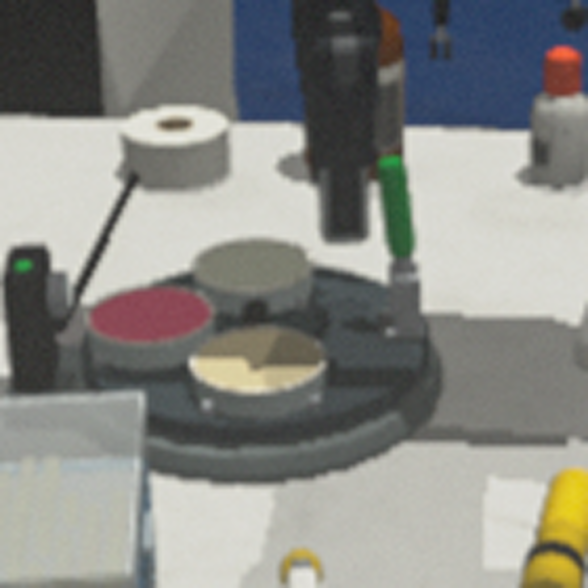

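Call:
drive_tool(deltas=[[255, 0, 0, 0, 0, 0, 0], [255, 0, 0, 0, 0, 0, 0], [255, 0, 0, 0, 0, 0, 0], [255, 0, 0, 0, 0, 0, 0], [255, 0, 0, -0.002, 0, 0, 0], [255, 0, 0, -0.004, 0, 0, 0], [255, 0, 0, -0.006, 0, 0, 0], [255, 0, 0, -0.008, 0, 0, 0], [255, 0, 0, -0.01, 0, 0, 0], [255, 0, 0, -0.01, 0, 0, 0]])

```text
time: 9.43
tool_pos: [497.3, 53.2, 86.2]
tcp_rot: [-9.7, 90.0, 1.1]
ft_force: [-0.2, 0.3, 0.2]
finger_gap: 0.3
```

```bash
python3 look.py 10
```

```text
9.4333 [497.26236347  53.23254886  86.24065818] 0.3345216210026128 [-0.18386644  0.25918434  0.1548019 ]
tcp az -169.8715296803115 53.26776572877106
side pink [215.2 224.7] [10.1 25.7] (203, 220, 26, 11) [596.3  81.3  43. ] az 21.9
side green [275.2 197.7] [ 4.7 23. ] (273, 187, 5, 23) [489.9 -61.2  43. ] az -115.8
```

View pics/side10.png

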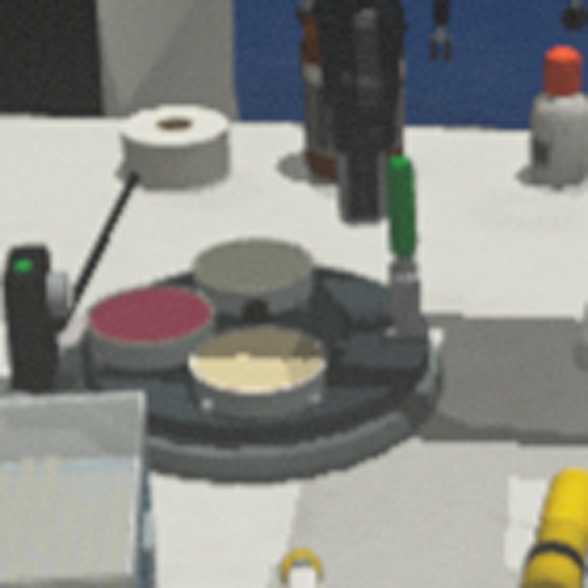

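Call:
drive_tool(deltas=[[255, 0, 0, -0.0005, 0, 0, 0], [255, 0, 0, -0.001, 0, 0, 0], [255, 0, 0, -0.0015, 0, 0, 0], [255, 0, 0, -0.002, 0, 0, 0], [255, 0, 0, -0.0025, 0, 0, 0], [255, 0, 0, -0.003, 0, 0, 0], [255, 0, 0, -0.003, 0, 0, 0], [255, 0, 0, -0.003, 0, 0, 0], [255, 0, 0, -0.003, 0, 0, 0], [255, 0, 0, -0.003, 0, 0, 0]])

```text
time: 10.37
tool_pos: [494.6, 52.7, 86.2]
tcp_rot: [-118.1, 90.0, -107.2]
ft_force: [0.8, -0.2, -0.3]
finger_gap: 0.1
```

```bash
python3 look.py 11
```

```text
10.3667 [494.62033328  52.72072332  86.2002326 ] 0.07574791049126835 [ 0.7703089  -0.15829994 -0.29572785]
tcp az -169.8313596131172 55.95864359928396
side pink [215.5 224.7] [10.2 25.4] (203, 220, 26, 11) [595.6  81.4  43. ] az 22.3
side green [276.8 193.9] [ 3.3 27.5] (275, 187, 4, 21) [488.1 -83.3  43. ] az -112.9
```

Still no stop force, so I'll keep going in small steps.

Call:
drive_tool(deltas=[[255, 0, 0, -0.0005, 0, 0, 0], [255, 0, 0, -0.001, 0, 0, 0], [255, 0, 0, -0.0015, 0, 0, 0], [255, 0, 0, -0.002, 0, 0, 0], [255, 0, 0, -0.002, 0, 0, 0], [255, 0, 0, -0.002, 0, 0, 0], [255, 0, 0, -0.002, 0, 0, 0], [255, 0, 0, -0.002, 0, 0, 0], [255, 0, 0, -0.002, 0, 0, 0], [255, 0, 0, -0.002, 0, 0, 0]])

```text
time: 11.3
tool_pos: [493.5, 52.5, 86.5]
tcp_rot: [-2.5, 89.9, 8.3]
ft_force: [6.6, 1.5, -3.2]
finger_gap: 0.1
```

```bash
python3 look.py 12
```

```text
11.3 [493.54142342  52.51497136  86.45176553] 0.07812848356513911 [ 6.58628161  1.4561853  -3.23790937]
tcp az -169.81926637054633 57.05693232269506
side pink [215.4 224.7] [10.1 25.4] (203, 220, 26, 11) [595.9  81.4  43. ] az 22.2
```

View pics/side12.png

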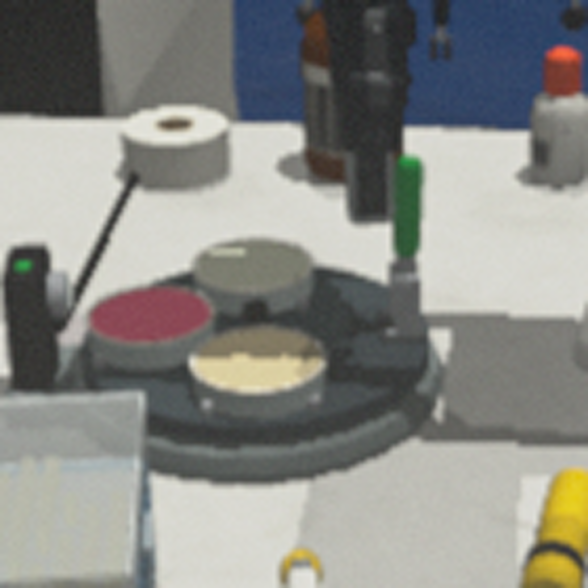

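The reaction jumped to 6.6 N and the grip stands upright, so the stop is reached. I'll back off inward, rise, and move clear to check from the top.

Call:
drive_tool(deltas=[[255, 0, 0, 0.005, 0, 0, 0], [255, 0, 0, 0.012, 0, 0, 0], [255, -0.01, 0, 0.014, 0, 0, 0], [255, -0.04, 0, 0.014, 0, 0, 0], [255, -0.075, 0, 0.014, 0, 0, 0], [255, -0.11, 0, 0.014, 0, 0, 0], [255, -0.14, -0.03, 0.005, 0, 0, 0], [255, -0.14, -0.07, -0.01, 0, 0, 0], [255, -0.14, -0.11, -0.02, 0, 0, 0], [255, -0.14, -0.15, -0.03, 0, 0, 0]])

```text
time: 12.23
tool_pos: [491.6, -100.6, 228.3]
tcp_rot: [-30.8, 89.9, -19.8]
ft_force: [1.2, -0.5, -0.2]
finger_gap: -0.2
```

Call:
drive_tool(deltas=[[255, 0, -0.04, 0, 0, 0, 0], [255, 0, -0.08, 0, 0, 0, 0], [255, 0, -0.12, 0, 0, 0, 0], [255, 0, -0.16, 0, 0, 0, 0], [255, 0, -0.2, 0, 0, 0, 0], [255, 0, -0.2, 0, 0, 0, 0], [255, 0, -0.2, 0, 0, 0, 0], [255, 0, -0.2, 0, 0, 0, 0], [255, 0, -0.2, 0, 0, 0, 0], [255, 0, -0.2, 0, 0, 0, 0]])

```text
time: 13.07
tool_pos: [529.3, -294.4, 226.8]
tcp_rot: [-23.0, 90.0, -12.1]
ft_force: [-0.3, 1.1, -0.4]
finger_gap: -0.2
```

```bash
python3 look.py 13
python3 - <<'E'
from h import *
d=snapshot('top');f=d['frame'];cv2.imwrite('pics/rd13.png',cv2.resize(f[98:228,195:300],None,fx=4.6,fy=4.6,interpolation=cv2.INTER_CUBIC))
hsv=cv2.cvtColor(f,cv2.COLOR_BGR2HSV)
for k,mm in (('tan',masks(f)['tan']),('pale',cv2.inRange(hsv,(22,12,150),(60,70,255)))):
    sub=np.zeros_like(mm);sub[125:230,195:300]=mm[125:230,195:300];sub=cv2.morphologyEx(sub,cv2.MORPH_OPEN,np.ones((3,3)))
    for c in cv2.findContours(sub,0,1)[0]:
        if cv2.contourArea(c)>150:
            e=cv2.fitEllipse(cv2.convexHull(c));print(k,np.round(e[0],1),np.round(e[1],1),onz(d,e[0],43).round(1))
E
```

```text
13.0667 [ 529.32077759 -294.39200477  226.77461268] -0.1852691819392419 [-0.30078629  1.10082938 -0.41368328]
tcp az -93.26723713364186 357.57321513040085
side pink [215.2 224.4] [11.4 26.4] (202, 219, 27, 12) [596.4  80.5  43. ] az 20.9
side green [272.4 204.4] [11.8 36.8] (274, 187, 6, 23) [492.7 -24.1  43. ] az -123.3
top pink [241.8 145.1] [30.  30.3] (227, 130, 31, 31) [598.8  72.1  43. ] az 10.9
top green [251.4 209.9] [7.2 8.8] (248, 206, 8, 9) [483.6  51.7  43. ] az -170.6
top green [229.1 110.2] [5.7 6.1] (227, 108, 6, 6) [661.9  96.7  43. ] az 16.9
tan [218.4 177.3] [30.8 31.4] [540.1 111.7  43. ]
pale [222.3 179.4] [20.7 29.3] [536.6 104.6  43. ]
pale [274.3 168. ] [31.6 32.6] [558.9  13.3  43. ]
```

View pics/rd13.png

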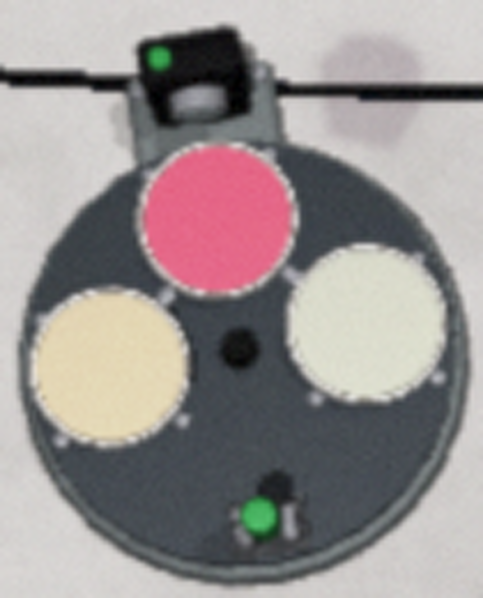

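View pics/side13.png

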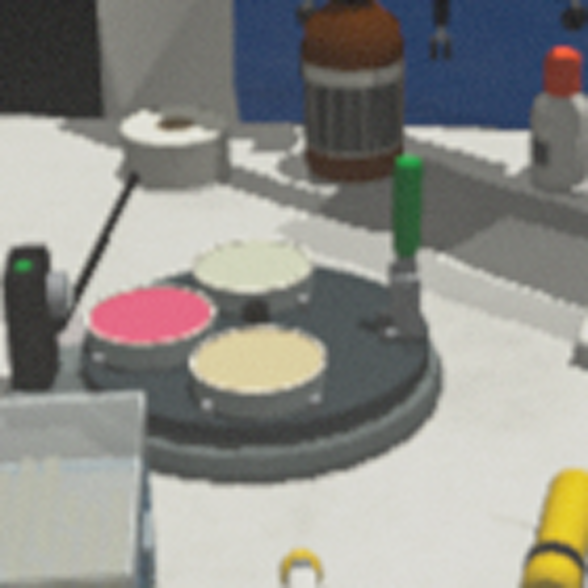

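Top view: the pink dish is at 10.9°. The reader measures about 10.2° (back edge), 10.4° (lens) and 9.3–11° (edges), so they agree to within roughly 0.7°, about my measurement noise. The grip is upright: its cap is centred over the hinge in the top view and it stands vertical in the side view. The robot is well clear.

```bash
python3 -c "
from bench import hand_in
print(hand_in())"
```

```text
the job is handed in; nothing more can be done
None
```

The green grip now stands upright and the pink dish sits in front of the reader's lens. I handed the job in at about 13 s of the 38 s, with the arm well clear of the turntable.

- **What I did:** I pinched the folded grip, swung it up, and cranked the disc about 83° counter-clockwise. Then I let go and pushed the grip outward to its stop with shut fingers.
- **Grip:** The first swing-up left the grip leaning about 7–8° inward, which I only noticed after the crank. So the last few degrees to the stop came after the cranking, not before as the task asked. In the final pictures the grip is vertical, and the push ended at a clear 6.6 N against the stop.
- **Dish:** The pink dish points to 10.8–11.0° from the axis. The reader measures 10.2–10.4° by its back edge and lens, so they differ by about 0.5–0.7°. The reader's edge directions are looser, at 9.2–11°.
- **Disagreement between cameras:** The side camera read about 8 mm off in y against the top camera throughout, so I relied on the top view. Corrected for that offset, the side view put the dish at about 10° just before I let go.

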